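Seat the grater plate with the swing clip

TASK

With the spring clip, and never with the fingers on the plate, seat the loose grater plate on its board: lift the clip by its post over the plate's edge, swing it round its screw, set its toe down on the plate and swing on, gently shoving the rib until the plate stands firmly against the spring-backed end bar and the bar gives a few millimetres. Then swing the clip clear again to where it was parked beside the plate and let go, leaving the plate home against the bar and everything else where it was.

Things in the scene. Friction and masses are not known exactly. Their poses are not given: they have to be found in the camera images.
- bed: Fixed wooden grater board, 300 x 210 mm, 30 mm high; origin under its centre, x along its length towards the end bar, z up. The plate slides along x on its top between a 9 mm high rail at y = +46 mm and a 6 mm high block at y = -46 mm (x 0 to +100).
- screw (a point): Pivot screw of the clip, fixed on the board at bed x = -35, y = -75 mm; this point is on the screw's axis 40 mm above the table (the screw's head tops out at 61 mm). The clip turns about the vertical through it.
- clip (a joint): Clip angle a about the screw (rad). 0: arm along the board's -x, parked beside the plate; it grows clockwise from above, over the plate's edge; 1.57: along the board's +y. Range -0.3 to 2.3, friction 0.5 N at the post. Post and toe lie 50 mm x (-cos a, sin a) from the screw in bed x, y. Over the plate from 0.5; parked below 0.3; about 1.9 with the toe against the rib of a plate that is home.
- post (a point): Grip point of the clip's upright round steel post, 12 mm in diameter, 50 mm from the screw, straight above the toe; 79 mm above the table at rest (the post's top 90 mm). The post may turn between the fingers. Pulled straight up it raises the whole clip along the screw against a coil spring: 1 N at rest, plus 1 N per mm, 18 mm at most.
- toe (a point): Lowest point of the clip's round toe (12 mm ball), below the post. At rest 33 mm above the table, 3 mm below the plate's top: the clip must be raised more than 3 mm to pass the plate's edge, or the toe jams against it. Resting on the plate it presses with 4 N.
- leaf: The clip itself, a steel arm 12 mm wide and 3 mm thick with toe and post at its free end; origin on the screw's axis, 40 mm above the table at rest. Its -x axis points along the arm. It must not bear on the plate with more than 25 N; fingers that close on the post beside the resting toe can drag it down, so hold it a little higher before closing.
- plate: Loose metal grater plate, 200 x 90 x 6 mm, 0.18 to 0.35 kg; origin under its centre, x along its length towards the end bar. It starts 8 to 16 mm short of the end bar. Home: its +x end touches the bar at rest, with its origin at bed x = +10 mm. Shoving it takes 2 to 5 N at the post with the toe resting on it; of 13 N pushed at the post some 5 to 9 N reach the bar.
- rib (a point): Middle of the near (-x) face of the plate's upstanding rib, at plate x = -23 mm, 13 mm above the plate's underside. The rib runs across the plate, 68 mm long in y, 6 mm thick, and rises 14 mm above the plate's top (50 mm above the table).
- bar: Spring-backed metal end bar across the board, 100 mm long, 10 thick, 16 high; origin at the lower edge of the face that meets the plate, bed x = +110 mm, 30.5 mm above the table. Gives 1 mm per 4 N towards bed +x, bottoms out at 10 mm, springs back. Pressed with 3 to 18 N (0.75 to 4.5 mm) the plate is firmly home; over 20 N is too hard.
- pin: Wooden rolling pin lying on the table, 340 mm long, 38 mm thick; bystander. Origin under its middle.
- hopper: Wooden hopper box standing on the table, 120 x 100 x 80 mm; bystander. Origin under its centre.
- oil: Amber oil bottle, 60 mm in diameter, 190 mm high; bystander. Origin under its centre.
Things that resemble listed ones, but are neither listed nor needed, are in the scene too. Of the things like the plate, leave any that is brown or pink; of the rest the larger one is meant.

How it is judged:
By the outcome, as a careful person would: the job done as asked, in the order asked, and still so for the second after the job is handed in, with the robot touching nothing.
It also fails if it takes over 72 s, if anything falls off the work surface, if the arm or the gripper's body presses on something with over 40 N, if the wrist force passes 120 N, or if a joint passes its speed limit or range.

ROBOT

A 6-joint arm with a two-finger parallel gripper is mounted at the origin on the work surface. World frame = base frame: x ahead of the robot, y to its left, z up, the work surface at z = 0. Lengths are in m, angles in rad, forces in N, time in s.
With the tool pointing down it reaches from about 0.35 to 0.85 m from the base axis. Payload 8.1 kg.
Tool frame: the origin (TCP) lies on the mounting face of the last link; the fingertips stand 186 mm ahead of it and the grasp point (between the pads) lies 167 mm ahead of it; y points along the fingers, x is the direction in which the jaws open and shut, and the axes are right-handed (so a half turn about y gives the same grasp; the last joint's range is limited). The gripper opens to 93 mm and grips with 3 to 60 N. Pads are 15 mm wide; open, the fingers measure 128 mm over their backs; the gripper's body (75 mm by 188 mm) begins 65 mm behind the grasp point.
Start: joints at [1.138, 0.13, 1.488, -0, 1.523, -0.085], TCP at [0.204, 0.564, 0.405] pointing down, gripper open.
Joint ranges: [-2.96, 2.96], [-0.89, 2.26], [0.02, 2.5], [-1.34, 4.48], [0, 2.73], [-2.66, 2.66]. Speed limits (rad/s): [2.39, 2.39, 2.79, 3.14, 3.14, 3.14].

INTERFACE

Orientations are given as a rotation vector (axis times angle).
In Python, from plant import robot, imaging gives the robot as it stands.
- The arm moves only by the shell command python3 -m inch 'ROWS' [OPENING] [FORCE]. ROWS is JSON, a list of rows, each an object of numbers: "x", "y", "z": the shift along the tool's x, y, z in mm; "twist": the turn about the tool's y in rad. In form: [{"x": .., "y": .., "z": .., "twist": ..}, ...]. A call has 1 to 12 rows; each row shifts and turns the commanded pose from where the row before left it, along the tool's axes as they then stand; what a row does not reach is not made up. A row lasts 1/10 s, in which the tool goes at most 50 mm and 8.59 degrees, less where a joint would pass 70% of its speed; a pose out of reach is approached as far as the arm can. A call with a gripper value outside its range is refused whole. OPENING is the gripper command: -1 is shut, 1 is fully open, values between are in proportion, set as the call begins (- or left out, the last holds). The fingers move at their own pace and stop on an object; FORCE is the grip in N (left out, the last holds). Time passes only in rows, so rows that do not move let the fingers close. It gives the time, the measured TCP pose, the force and the opening at its end, in the units of the state.
- robot.read_state(): the state, without advancing time (a new reading comes with each control period).
- imaging.read_camera(name): name is "side" or "top" or "wrist"; returns a dict with "color" (420x560x3 uint8, red, green, blue), "depth" (420x560 float32, m along the optical axis (not along the pixel's ray), 0 where there is no reading), "fx", "fy", "cx", "cy" (pixels), "rvec" (rotation vector, rad) and "tvec" (3), from world to camera coordinates, as OpenCV has them; the wrist camera has in their place "tool_from_camera" (4x4, takes a point from camera to tool coordinates, whose origin is the TCP and whose axes are the tool frame's). Camera axes: x right, y down, z forward; pixel columns grow to the right and rows downward; lengths in m; the calibration is good to about 2 mm. A picture is of the moment at which its call begins: read the wrist's pose just before it.
- robot.close_job(): hands the job in, once; it reports no verdict.
The state is a dict: "t": time; "q": joint angles; "dq": joint speeds; "joint_torque": joint torques, N m; "tool_pos": TCP position; "orientation": TCP orientation; "force": force on the tool from outside, world axes, zero at the start; "wrist_torque": the same for the moment, N m; "opening": finger opening in m.
Only numpy, scipy, OpenCV 4.12 (cv2) and the standard library are available. Lean on these libraries where they do the work, as an engineer would, in place of code of your own. Each camera call takes 0.05 s, during which the arm holds its last target.

## Working session

There is one attempt and no reset: what is moved stays moved. The work goes in short steps, Python scripts to look and compute and a shell command to move; the robot and the scene stay as the last step left them, time stands still between calls to the robot, and variables do not carry over. Pictures are saved under pics/ and viewed, and the job is handed in when it is done.

```bash
ls; mkdir -p pics; python3 - <<'E'
from plant import robot, imaging
import cv2, pickle
s=robot.read_state(); print(s)
for n in ["top","side","wrist"]:
    c=imaging.read_camera(n); pickle.dump((s,c),open(f'{n}0.pkl','wb'))
    cv2.imwrite(f'pics/{n}0.png',c['color'][:,:,::-1])
    print(n,[ (k,c[k]) for k in c if k not in('color','depth')])
E
```

```text
pics
{'t': 0.0, 'q': array([ 1.13763144e+00,  1.31164189e-01,  1.48921977e+00, -4.05219663e-05,
        1.52299331e+00, -8.53984239e-02]), 'dq': array([-0.00032591, -0.00010237, -0.00117023, -0.00012808, -0.00193408,
        0.0003308 ]), 'joint_torque': array([ 3.70300859e-04, -5.59845471e+01, -4.91761851e+01,  7.68914027e-02,
        3.52701510e-02, -1.63186501e-04]), 'tool_pos': array([0.20437521, 0.5638935 , 0.40371802]), 'orientation': array([-1.35484391, -0.94818711,  0.95070571]), 'force': array([ 0.51277232,  0.01138077, -1.13613346]), 'wrist_torque': array([ 0.0307334 , -0.01227571,  0.00980232]), 'opening': 0.09302728427983793}
top [('fx', 514.8364507739832), ('fy', 514.8364507739832), ('cx', 274.75005840562716), ('cy', 212.2061585100871), ('rvec', array([ 2.09339441, -2.12346129,  0.23207984])), ('tvec', array([0.0116904 , 0.49530641, 1.4078916 ]))]
side [('fx', 487.4248776156453), ('fy', 487.4248776156453), ('cx', 276.1221224629792), ('cy', 201.12226138297885), ('rvec', array([ 2.13912045, -0.36113252,  0.20540989])), ('tvec', array([-0.48453005,  0.16474106,  1.05054191]))]
wrist [('fx', 296.75094007133663), ('fy', 296.75094007133663), ('cx', 281.63645006967573), ('cy', 210.89394752622505), ('tool_from_camera', array([[ 9.99999725e-01,  3.80229516e-04,  6.37245252e-04,
        -1.28228585e-04],
       [-5.28065688e-04, -2.38696670e-01,  9.71094033e-01,
         1.97628170e-02],
       [ 5.21346934e-04, -9.71094102e-01, -2.38696404e-01,
         6.63674001e-02],
       [ 0.00000000e+00,  0.00000000e+00,  0.00000000e+00,
         1.00000000e+00]]))]
```

View pics/top0.png

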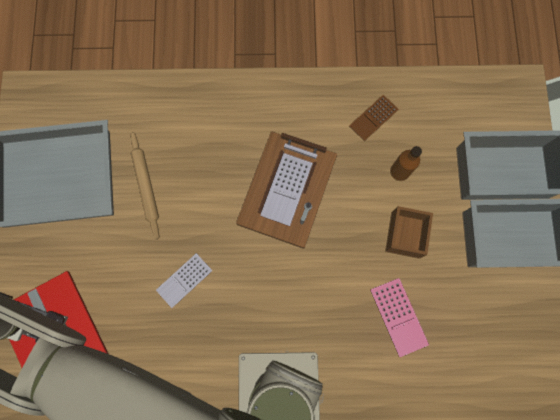

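View pics/side0.png

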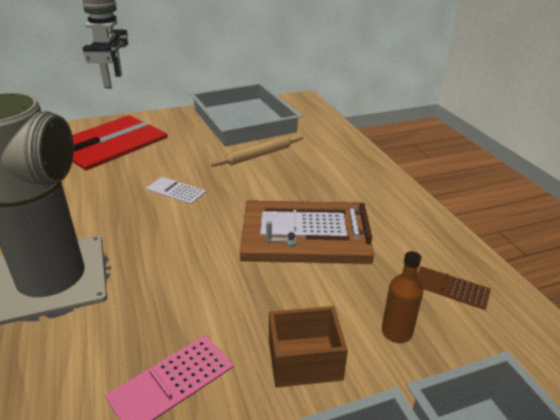

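View pics/wrist0.png

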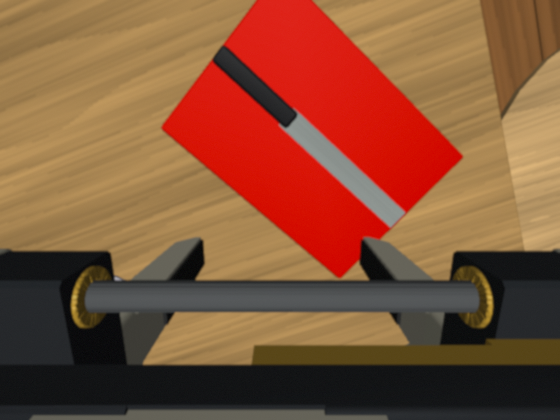

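```bash
cat > h.py <<'E'
import numpy as np, cv2, pickle
from scipy.spatial.transform import Rotation as R
def ext(c): return R.from_rotvec(c['rvec']).as_matrix(), np.asarray(c['tvec'])
def px2w(c,u,v,z):  # intersect ray with world height z
    Rm,t=ext(c); d=Rm.T@np.array([(u-c['cx'])/c['fx'],(v-c['cy'])/c['fy'],1]); o=-Rm.T@t
    return o+d*(z-o[2])/d[2]
def w2px(c,p):
    Rm,t=ext(c); q=Rm@np.asarray(p)+t; return np.array([c['cx']+c['fx']*q[0]/q[2],c['cy']+c['fy']*q[1]/q[2]])
def cloud(c):
    Rm,t=ext(c); h,w=c['depth'].shape; v,u=np.mgrid[:h,:w]; d=c['depth']
    P=np.stack([(u-c['cx'])/c['fx']*d,(v-c['cy'])/c['fy']*d,d],-1)
    return (P-t)@Rm
def wristcam(s,c):
    T=np.eye(4);T[:3,:3]=R.from_rotvec(s['orientation']).as_matrix();T[:3,3]=s['tool_pos']
    M=np.linalg.inv(T@c['tool_from_camera']); c=dict(c); c['rvec']=R.from_matrix(M[:3,:3]).as_rotvec(); c['tvec']=M[:3,3]; return c
E
python3 - <<'E'
from h import *
s,c=pickle.load(open('top0.pkl','rb'))
P=cloud(c)
x0,x1,y0,y1=220,350,120,255
cv2.imwrite('pics/topz.png',cv2.resize(c['color'][y0:y1,x0:x1,::-1],None,fx=4.4,fy=4.4,interpolation=cv2.INTER_CUBIC))
s2,d=pickle.load(open('side0.pkl','rb'))
cv2.imwrite('pics/sidez.png',cv2.resize(d['color'][190:275,230:385,::-1],None,fx=5,fy=5,interpolation=cv2.INTER_CUBIC))
print(R.from_rotvec(s['orientation']).as_matrix().round(3))
for C in (c,d):
    P=cloud(C)
    m=(abs(P[...,2]-.03)<.004)&(P[...,0]>.3)&(P[...,0]<.9)&(abs(P[...,1])<.25)
    n,l,st,_=cv2.connectedComponentsWithStats(m.astype(np.uint8)); i=1+st[1:,4].argmax(); pts=P[l==i]
    print(len(pts),pts.mean(0)); r=cv2.minAreaRect((pts[:,:2]*1000).astype(np.float32)); print(r)
E
```

```text
[[ 0.341 -0.001 -0.94 ]
 [ 0.94  -0.002  0.341]
 [-0.002 -1.     0.   ]]
3240 [ 0.55742653 -0.02756522  0.03044525]
((573.2469482421875, -31.3818359375), (210.04913330078125, 300.29046630859375), 69.42333984375)
3650 [ 0.55794298 -0.05479556  0.02890721]
((575.1761474609375, -36.90351867675781), (213.61807250976562, 298.78912353515625), 69.05307006835938)
```

View pics/topz.png

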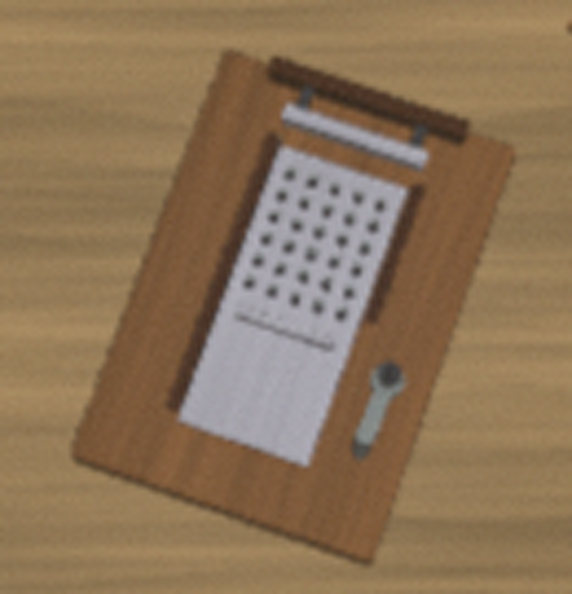

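View pics/sidez.png

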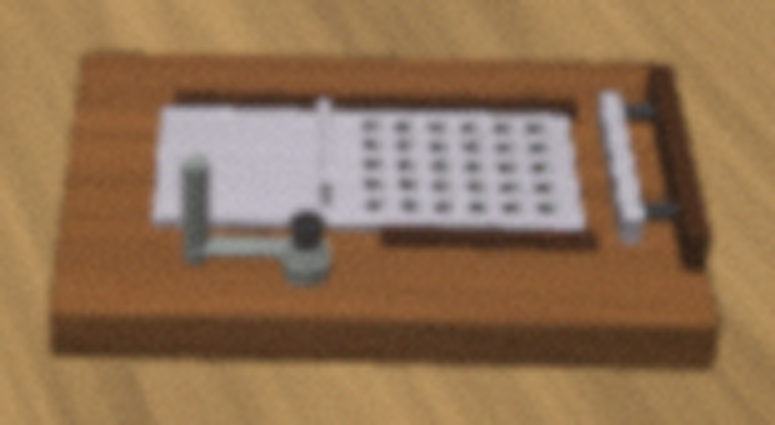

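```bash
python3 - <<'E'
from h import *
_,c=pickle.load(open('top0.pkl','rb')); _,d=pickle.load(open('side0.pkl','rb'))
T=lambda u,v:(u/4.4+220-.4,v/4.4+120-.4); S=lambda u,v:(u/5+230-.4,v/5+190-.4)
print('post top',px2w(c,*T(360,450),.09),px2w(d,*S(195,158),.09))
print('screw',px2w(c,*T(389,374),.061),px2w(d,*S(308,225),.061))
yaw=np.radians(-20.7)
for b in ([.574,-.034],):
  Rz=np.array([[np.cos(yaw),-np.sin(yaw)],[np.sin(yaw),np.cos(yaw)]])
  for n,p in dict(post=(-.085,-.075),screw=(-.035,-.075),bar=(.11,0)).items(): print(n,Rz@p+b)
  for n,(u,v,z) in dict(barL=(285,118,.046),barR=(425,160,.046),pl1=(285,150,.036),pl2=(408,187,.036),pl3=(182,418,.036),pl4=(308,463,.036),rib1=(237,317,.05),rib2=(333,348,.05)).items():
    print(n,(Rz.T@(px2w(c,*T(u,v),z)[:2]-b)*1000).round(1))
E
```

```text
post top [ 0.45915404 -0.06830277  0.09      ] [ 0.46990709 -0.0720957   0.09      ]
screw [ 0.51457646 -0.08991251  0.061     ] [ 0.514068   -0.09847829  0.061     ]
post [ 0.46797664 -0.07411294]
screw [ 0.51474885 -0.09178668]
bar [ 0.67689884 -0.07288223]
barL [110.1  49.6]
barR [114.1 -47.8]
pl1 [92.3 43. ]
pl2 [ 95.8 -42.9]
pl3 [-103.6   44.5]
pl4 [-103.8  -42.8]
rib1 [-30.8  32.7]
rib2 [-29.1 -33.2]
```

```bash
python3 -m inch '[{"x":-40,"z":10,"twist":0.13},{"x":-40,"z":15,"twist":0.13},{"x":-40,"z":20,"twist":0.13},{"x":-40,"z":25,"twist":0.13},{"x":-35,"z":30,"twist":0.13},{"x":-30,"z":35,"twist":0.13},{"x":-25,"z":40,"twist":0.13},{"x":-20,"z":40,"twist":0.13},{"x":-15,"z":40,"twist":0.13},{"x":-10,"z":40,"twist":0.13},{"x":-5,"z":40,"twist":0.13},{"x":0,"z":40,"twist":0.13}]'
```

```text
$[0]: bad value
```

```bash
python3 -m inch '[{"x":-29,"y":0,"z":-30,"twist":0.13},{"x":-25,"y":0,"z":-34,"twist":0.13},{"x":-20,"y":0,"z":-37,"twist":0.13},{"x":-15,"y":0,"z":-39,"twist":0.13},{"x":-10,"y":0,"z":-41,"twist":0.13},{"x":-5,"y":0,"z":-42,"twist":0.13},{"x":1,"y":0,"z":-42,"twist":0.13},{"x":6,"y":0,"z":-42,"twist":0.13},{"x":12,"y":0,"z":-40,"twist":0.13},{"x":17,"y":0,"z":-39,"twist":0.13},{"x":22,"y":0,"z":-36,"twist":0.13},{"x":26,"y":0,"z":-33,"twist":0.13}]'
```

```text
t: 1.35
tool_pos: [0.4305, 0.1104, 0.4047]
orientation: [-1.554, 0.269, -0.269]
force: [-0.0, 0.3, -0.9]
opening: 0.0931
```

```bash
cat >> h.py <<'E'
def delta(target_xyz_tcp,heading_deg=None):
    from plant import robot
    s=robot.read_state(); M=R.from_rotvec(s['orientation']).as_matrix()
    h=np.degrees(np.arctan2(M[1,0],M[0,0])); d=(np.array(target_xyz_tcp)-s['tool_pos'])*1000
    print('t',round(s['t'],2),'heading',h.round(2),'pos',s['tool_pos'].round(4),'tooly',M[:,1].round(3)); print('d tool',(M.T@d).round(1),'F',s['force'].round(1))
    if heading_deg is not None: print('twist',np.radians(h-heading_deg))
E
python3 -c "
from h import *
delta([.468,-.074,.405],-20.7)"
```

```text
t 1.35 heading -19.62 pos [0.4305 0.1104 0.4047] tooly [ 0.  0. -1.]
d tool [  97.2   -0.3 -161.1] F [-0.   0.3 -0.9]
twist 0.01889827237844199
```

```bash
python3 -m inch '[{"x":24,"y":0,"z":-40,"twist":0.019},{"x":24,"y":15,"z":-40,"twist":0},{"x":24,"y":15,"z":-40,"twist":0},{"x":24,"y":15,"z":-40,"twist":0},{"x":0,"y":0,"z":0,"twist":0}]' -0.1
python3 - <<'E'
from h import *
from plant import robot, imaging
delta([.468,-.074,.30])
s=robot.read_state(); c=imaging.read_camera('wrist'); c=wristcam(s,c); pickle.dump((s,c),open('w1.pkl','wb'))
cv2.imwrite('pics/w1.png',c['color'][:,:,::-1])
print(s['opening'],w2px(c,[.468,-.074,.09]),w2px(c,[.5148,-.0918,.061]))
E
```

```text
t: 1.85
tool_pos: [0.4647, -0.0757, 0.3571]
orientation: [-1.554, 0.287, -0.281]
force: [-0.4, 1.1, -0.2]
opening: 0.0576
t 1.85 heading -20.71 pos [ 0.4647 -0.0757  0.3571] tooly [-0.004 -0.001 -1.   ]
d tool [ 2.7 57.1  2.9] F [-0.4  1.1 -0.2]
0.05758933660738231 [286.29333136 212.70398194] [338.44059854 205.37400601]
```

View pics/w1.png

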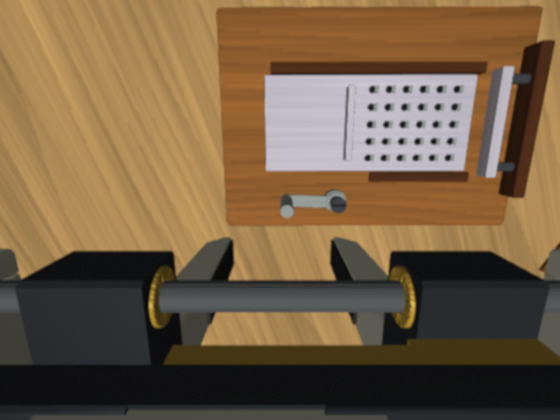

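```bash
python3 - <<'E'
from h import *
s,c=pickle.load(open('w1.pkl','rb'))
cv2.imwrite('pics/w1z.png',cv2.resize(c['color'][150:230,250:380,::-1],None,fx=6,fy=6,interpolation=cv2.INTER_CUBIC))
cv2.imwrite('pics/w1y.png',cv2.resize(c['color'][0:230,210:560,::-1],None,fx=2.28,fy=2.28,interpolation=cv2.INTER_CUBIC))
E
```

```text
(no output)
```

View pics/w1z.png

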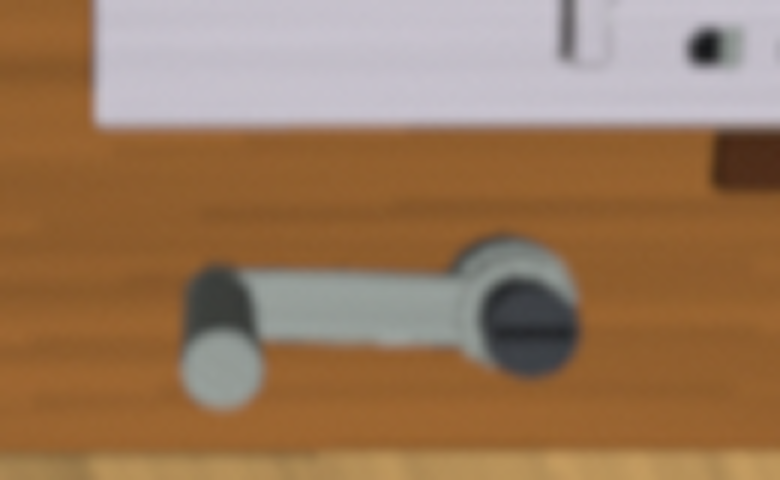

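View pics/w1y.png

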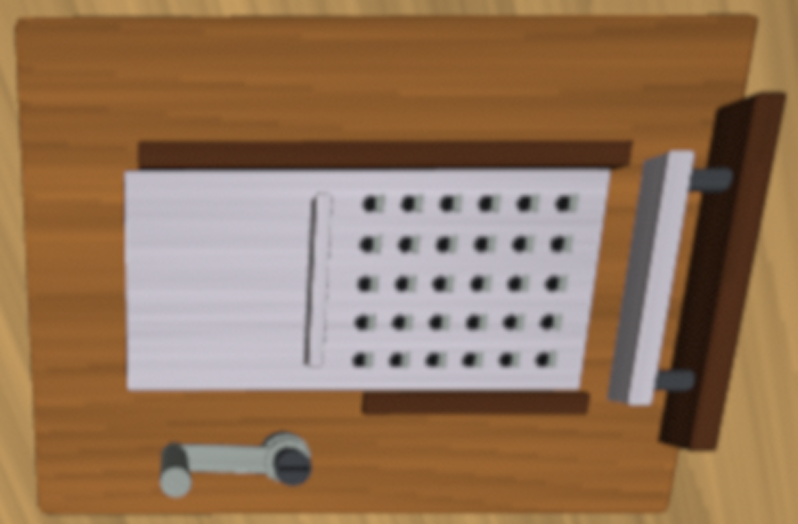

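```bash
python3 - <<'E'
from h import *
from scipy.optimize import least_squares
s,c=pickle.load(open('w1.pkl','rb')); _,ct=pickle.load(open('top0.pkl','rb'))
Y=lambda u,v:np.array((u/2.28+210-.28,v/2.28-.28)); Z=lambda u,v:np.array((u/6+250-.42,v/6+150-.42))
obs=[((-150,105,30),Y(15,18)),((150,105,30),Y(757,15)),((-150,-105,30),Y(38,515)),((150,-105,30),Y(668,512)),((-35,-75,61),Z(531,327))]
T=lambda u,v:np.array((u/4.4+220-.4,v/4.4+120-.4))
obs2=[((-150,105,30),T(73,458)),((150,105,30),T(230,50)),((-150,-105,30),T(372,560)),((150,-105,30),T(514,145)),((-35,-75,61),T(389,374))]
def bw(p,b):
    co,si=np.cos(p[2]),np.sin(p[2]); return np.array([p[0]+co*b[0]-si*b[1],p[1]+si*b[0]+co*b[1],b[2]])/1000
for nm,C,O in(('wrist',c,obs),('top',ct,obs2)):
  r=least_squares(lambda p:np.concatenate([w2px(C,bw(p,b))-o for b,o in O]),[574,-34,-.36]); p=r.x
  print(nm,p,np.degrees(p[2]),r.fun.round(1)); 
  inv=lambda w:(np.array([[np.cos(p[2]),np.sin(p[2])],[-np.sin(p[2]),np.cos(p[2])]])@(w[:2]*1000-p[:2])).round(1)
  if nm=='wrist':
    print('post',inv(px2w(c,*Z(222,370),.09)),'toe side');
    for n,(u,v,z) in dict(plTL=(125,171,.036),plTR=(610,168,.036),plBL=(127,390,.036),plBR=(582,388,.036),ribL=(315,197,.036),rib2=(305,365,.036),barT=(668,152,.0465),barB=(630,404,.0465)).items(): print(n,inv(px2w(c,*Y(u,v),z)))
    a=px2w(c,*Z(222,370),.09); b=px2w(c,*Z(531,327),.061); print('post w',a,'screw w',b, np.hypot(*(a-b)[:2]))
  print('model post',bw(p,(-85,-75,90)),'screw',bw(p,(-35,-75,61)))
E
```

```text
wrist [ 5.73225390e+02 -3.42808451e+01 -3.58078477e-01] -20.51638544433705 [-2.3 -1.4  2.7 -1.8 -1.2  1.2  0.7  2.1 -0.1  2. ]
post [-84.4 -72.8] toe side
plTL [-104.6   45.9]
plTR [94.6 46.3]
plBL [-105.2  -44. ]
plBR [ 96.2 -43.6]
ribL [-25.8  35.7]
rib2 [-26.7 -33.2]
barT [110.1  50.1]
barB [111.3 -49.4]
post w [ 0.4686819  -0.07287691  0.09      ] screw w [ 0.51487082 -0.09047523  0.061     ] 0.049427897186020635
model post [ 0.46733113 -0.07473335  0.09      ] screw [ 0.51415973 -0.09225711  0.061     ]
top [ 5.73845906e+02 -3.29335286e+01 -3.55644919e-01] -20.37695286194249 [-0.7 -0.5 -1.3 -0.5  0.5  0.6  1.   0.3  0.4 -0.1]
model post [ 0.4680504  -0.07364361  0.09      ] screw [ 0.51492151 -0.09105336  0.061     ]
```

```bash
python3 -m inch '[{"x":0,"y":20,"z":0,"twist":0},{"x":0,"y":15,"z":0,"twist":0},{"x":0,"y":0,"z":0,"twist":0},{"x":0,"y":0,"z":0,"twist":0}]' -0.1
python3 - <<'E'
from h import *
from plant import robot, imaging
delta([.4685,-.0733,.25],-20.6)
s=robot.read_state(); c=imaging.read_camera('wrist'); c=wristcam(s,c); pickle.dump((s,c),open('w2.pkl','wb'))
cv2.imwrite('pics/w2.png',c['color'][:,:,::-1])
M=R.from_rotvec(s['orientation']).as_matrix(); g=s['tool_pos']+M[:,1]*.167
print(s['opening'],w2px(c,[.4685,-.0733,.09]),w2px(c,[.515,-.0909,.061]),g)
E
```

```text
t: 2.3
tool_pos: [0.4651, -0.0703, 0.3246]
orientation: [-1.553, 0.279, -0.278]
force: [0.4, 0.1, 0.3]
opening: 0.0418
t 2.3 heading -20.33 pos [ 0.4651 -0.0703  0.3246] tooly [-0.001  0.    -1.   ]
d tool [ 4.3 74.6 -1.6] F [0.4 0.1 0.3]
twist 0.00479778350685919
0.041795128543159366 [288.29059035 229.52405795] [345.95032787 219.7752251 ] [ 0.46494593 -0.07026494  0.15762863]
```

View pics/w2.png

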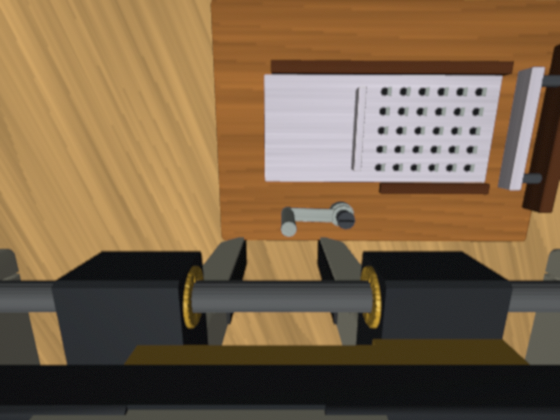

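```bash
python3 -m inch '[{"x":2.2,"y":18,"z":-0.8,"twist":0.005},{"x":2.2,"y":20,"z":-0.8,"twist":0},{"x":0,"y":20,"z":0,"twist":0},{"x":0,"y":10,"z":0,"twist":0},{"x":0,"y":6,"z":0,"twist":0},{"x":0,"y":0,"z":0,"twist":0},{"x":0,"y":0,"z":0,"twist":0}]' -0.1
python3 - <<'E'
from h import *
from plant import robot, imaging
delta([.4685,-.0733,.25],-20.6)
s=robot.read_state(); c=imaging.read_camera('wrist'); c=wristcam(s,c); pickle.dump((s,c),open('w3.pkl','wb'))
cv2.imwrite('pics/w3.png',c['color'][:,:,::-1])
cv2.imwrite('pics/s3.png',cv2.resize(imaging.read_camera('side')['color'][150:280,210:390,::-1],None,fx=4.4,fy=4.4))
print(w2px(c,[.4685,-.0733,.09]))
E
```

```text
t: 3.05
tool_pos: [0.4693, -0.0742, 0.2517]
orientation: [-1.552, 0.282, -0.284]
force: [0.2, 0.3, -0.2]
opening: 0.0419
t 3.05 heading -20.68 pos [ 0.4693 -0.0742  0.2517] tooly [ 0.001 -0.    -1.   ]
d tool [-1.   1.7  0.6] F [ 0.2  0.3 -0.2]
twist -0.001352207384073451
[280.21716257 267.69682228]
```

View pics/w3.png

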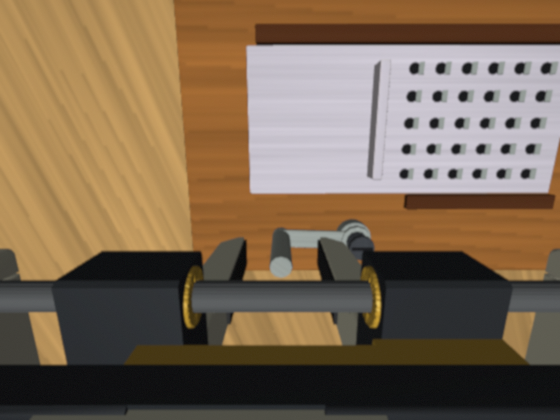

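View pics/s3.png

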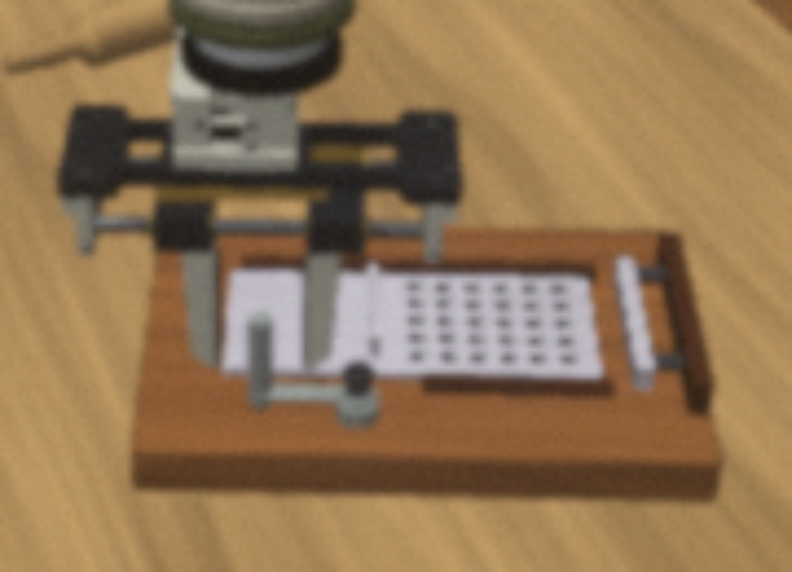

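```bash
python3 - <<'E'
from h import *
s,c=pickle.load(open('w3.pkl','rb')); _,d=pickle.load(open('side0.pkl','rb'))
print(px2w(c,281,265.5,.09))
f=lambda p:((w2px(d,p)-[210,150])*4.4).round()
M=R.from_rotvec(s['orientation']).as_matrix(); t=s['tool_pos']
for k in(-.021,.021): print(f(t+M@[k,.186,0]), f(t+M@[k,.186,.0075]))
print(f([.4685,-.0733,.09]),f(t+M@[0,.167,0]))
E
```

```text
[ 0.4693114  -0.07229648  0.09      ]
[217. 354.] [218. 345.]
[300. 355.] [300. 346.]
[256. 315.] [258. 324.]
```

```bash
python3 -m inch '[{"x":-0.3,"y":0,"z":1.2,"twist":0},{"x":0,"y":0,"z":0,"twist":0},{"x":0,"y":0,"z":0,"twist":0},{"x":0,"y":0,"z":0,"twist":0},{"x":0,"y":0,"z":0,"twist":0},{"x":0,"y":0,"z":0,"twist":0}]' -1 15
python3 -c "
from h import *
delta([.4693,-.0723,.25],-20.6)"
```

```text
t: 3.75
tool_pos: [0.4691, -0.0731, 0.2508]
orientation: [-1.552, 0.283, -0.284]
force: [2.1, -1.4, -1.5]
opening: 0.0116
t 3.75 heading -20.69 pos [ 0.4691 -0.0731  0.2508] tooly [ 0.001 -0.    -1.   ]
d tool [-0.1  0.8  0.8] F [ 2.1 -1.4 -1.5]
twist -0.0014987592640894139
```

```bash
python3 -m inch '[{"x":0,"y":-2,"z":0,"twist":0},{"x":0,"y":-2,"z":0,"twist":0},{"x":0,"y":-2,"z":0,"twist":0},{"x":0,"y":-2,"z":0,"twist":0},{"x":0,"y":0,"z":0,"twist":0},{"x":0,"y":0,"z":0,"twist":0}]' -1 25
python3 - <<'E'
from h import *
from plant import imaging
delta([.4693,-.0723,.25],-20.6)
cv2.imwrite('pics/s4.png',cv2.resize(imaging.read_camera('side')['color'][190:275,230:385,::-1],None,fx=5,fy=5))
E
```

```text
t: 4.35
tool_pos: [0.4691, -0.0731, 0.2585]
orientation: [-1.552, 0.283, -0.284]
force: [7.0, -1.2, -8.9]
opening: 0.0113
t 4.35 heading -20.69 pos [ 0.4691 -0.0731  0.2585] tooly [ 0.001 -0.    -1.   ]
d tool [-0.1  8.5  0.8] F [ 7.  -1.2 -8.9]
twist -0.001560812693811879
```

View pics/s4.png

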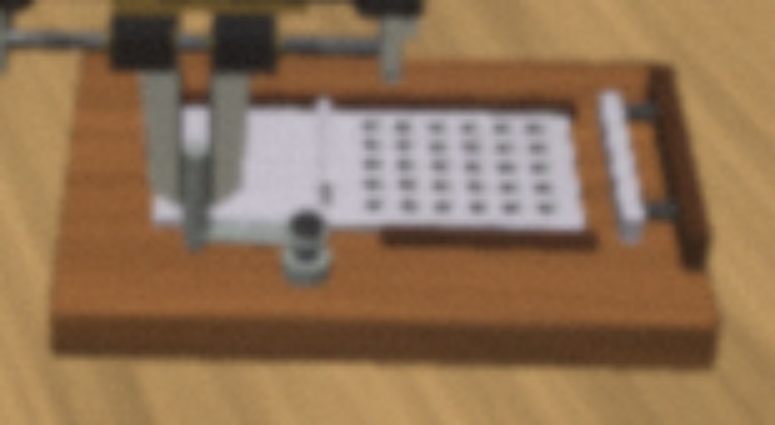

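```bash
python3 -m inch '[{"x":0.5,"y":0,"z":2.5,"twist":0},{"x":0.2,"y":0,"z":2.5,"twist":0},{"x":0.7,"y":0,"z":4.9,"twist":0},{"x":1.2,"y":0,"z":4.8,"twist":0},{"x":1.7,"y":0,"z":4.7,"twist":0},{"x":0,"y":0,"z":0,"twist":0},{"x":0,"y":0,"z":0,"twist":0}]'
python3 -c "
from h import *
delta([.4691,-.0731,.2585],-20.6)"
```

```text
t: 5.1
tool_pos: [0.4795, -0.0566, 0.258]
orientation: [-1.553, 0.284, -0.282]
force: [4.5, -4.3, -9.0]
opening: 0.0113
t 5.1 heading -20.69 pos [ 0.4795 -0.0566  0.258 ] tooly [-0.001 -0.001 -1.   ]
d tool [ -3.9  -0.5 -19.1] F [ 4.5 -4.3 -9. ]
twist -0.0014886882142850157
```

```bash
python3 -m inch '[{"x":2.5,"y":0,"z":4.3,"twist":0},{"x":2.9,"y":0,"z":4.1,"twist":0},{"x":3.2,"y":0,"z":3.8,"twist":0},{"x":3.5,"y":0,"z":3.6,"twist":0},{"x":0,"y":0,"z":0,"twist":0},{"x":0,"y":0,"z":0,"twist":0}]'
python3 -c "
from h import *
delta([.4691,-.0731,.2585],-20.6)"
```

```text
t: 5.7
tool_pos: [0.4961, -0.0445, 0.2576]
orientation: [-1.55, 0.286, -0.279]
force: [-3.6, 5.0, -6.9]
opening: 0.0114
t 5.7 heading -20.65 pos [ 0.4961 -0.0445  0.2576] tooly [-0.004  0.003 -1.   ]
d tool [-15.2  -0.9 -36.3] F [-3.6  5.  -6.9]
twist -0.0008048075488737485
```

```bash
python3 -m inch '[{"x":3.5,"y":0,"z":3.7,"twist":0},{"x":4.0,"y":0,"z":3.0,"twist":0},{"x":4.3,"y":0,"z":2.5,"twist":0},{"x":4.6,"y":0,"z":2.0,"twist":0},{"x":0,"y":0,"z":0,"twist":0},{"x":0,"y":0,"z":0,"twist":0}]'
python3 - <<'E'
from h import *
from plant import imaging
delta([.4691,-.0731,.2585],-20.6)
cv2.imwrite('pics/s5.png',cv2.resize(imaging.read_camera('side')['color'][190:275,230:385,::-1],None,fx=5,fy=5))
E
```

```text
t: 6.3
tool_pos: [0.5156, -0.0389, 0.2576]
orientation: [-1.548, 0.286, -0.279]
force: [-2.5, 10.5, -7.4]
opening: 0.0112
t 6.3 heading -20.64 pos [ 0.5156 -0.0389  0.2576] tooly [-0.003  0.005 -1.   ]
d tool [-31.4  -0.9 -48.4] F [-2.5 10.5 -7.4]
twist -0.0006599089551539795
```

View pics/s5.png

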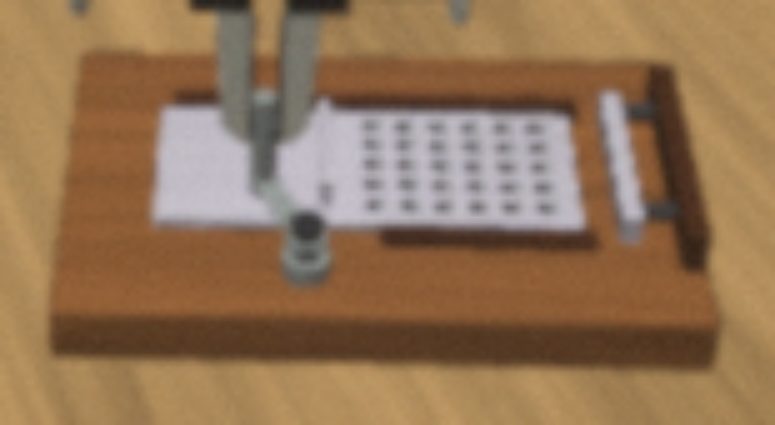

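```bash
python3 -m inch '[{"x":-0.3,"y":0,"z":0.8,"twist":0},{"x":0,"y":0,"z":0,"twist":0},{"x":0,"y":0,"z":0,"twist":0}]'
python3 - <<'E'
from h import *
delta([.4691,-.0731,.2585],-20.6)
E
```

```text
t: 6.65
tool_pos: [0.5155, -0.0385, 0.2577]
orientation: [-1.549, 0.285, -0.28]
force: [-2.2, 7.4, -6.3]
opening: 0.0114
t 6.65 heading -20.64 pos [ 0.5155 -0.0385  0.2577] tooly [-0.003  0.004 -1.   ]
d tool [-31.2  -0.8 -48.8] F [-2.2  7.4 -6.3]
twist -0.0007457498247221431
```

```bash
python3 -m inch '[{"x":-0.5,"y":0,"z":1.4,"twist":0},{"x":0,"y":0,"z":0,"twist":0},{"x":0,"y":0,"z":0,"twist":0}]'
python3 - <<'E'
from h import *
delta([.4691,-.0731,.2585],-20.6)
E
```

```text
t: 6.95
tool_pos: [0.5156, -0.038, 0.2579]
orientation: [-1.551, 0.285, -0.281]
force: [-3.6, 4.2, -7.3]
opening: 0.0112
t 6.95 heading -20.66 pos [ 0.5156 -0.038   0.2579] tooly [-0.002  0.002 -1.   ]
d tool [-31.1  -0.5 -49.3] F [-3.6  4.2 -7.3]
twist -0.0011303091710618087
```

```bash
python3 -m inch '[{"x":0,"y":1.5,"z":0.3,"twist":0},{"x":0,"y":1.5,"z":0.2,"twist":0},{"x":0,"y":0,"z":0,"twist":0},{"x":0,"y":0,"z":0,"twist":0}]'
python3 -c "
from h import *
delta([.4691,-.0731,.2585],-20.6)"
python3 -m inch '[{"x":0,"y":0.7,"z":0,"twist":0},{"x":0,"y":0,"z":0,"twist":0},{"x":0,"y":0,"z":0,"twist":0}]'
```

```text
t: 7.35
tool_pos: [0.5159, -0.0377, 0.2554]
orientation: [-1.551, 0.285, -0.281]
force: [-4.3, 4.1, -4.6]
opening: 0.0116
t 7.35 heading -20.68 pos [ 0.5159 -0.0377  0.2554] tooly [-0.002  0.002 -1.   ]
d tool [-31.3  -3.1 -49.6] F [-4.3  4.1 -4.6]
twist -0.001347800702412189
t: 7.65
tool_pos: [0.5159, -0.0377, 0.2548]
orientation: [-1.551, 0.285, -0.282]
force: [-4.2, 4.1, -4.4]
opening: 0.0112
```

```bash
python3 -m inch '[{"x":0,"y":0.7,"z":0,"twist":0},{"x":0,"y":0,"z":0,"twist":0},{"x":0,"y":0,"z":0,"twist":0}]'
python3 -m inch '[{"x":0,"y":0.5,"z":0,"twist":0},{"x":0,"y":0,"z":0,"twist":0},{"x":0,"y":0,"z":0,"twist":0}]'
python3 -m inch '[{"x":0,"y":0.4,"z":0,"twist":0},{"x":0,"y":0,"z":0,"twist":0},{"x":0,"y":0,"z":0,"twist":0}]'
```

```text
t: 7.95
tool_pos: [0.516, -0.0377, 0.2542]
orientation: [-1.551, 0.285, -0.282]
force: [-5.3, 4.6, -4.1]
opening: 0.0112
t: 8.25
tool_pos: [0.516, -0.0376, 0.2538]
orientation: [-1.551, 0.284, -0.282]
force: [-5.9, 4.0, -3.1]
opening: 0.0115
t: 8.55
tool_pos: [0.5163, -0.0375, 0.2538]
orientation: [-1.551, 0.283, -0.283]
force: [-4.3, 5.7, -1.6]
opening: 0.0115
```

```bash
python3 -m inch '[{"x":0,"y":0.4,"z":0,"twist":0},{"x":0,"y":0,"z":0,"twist":0},{"x":0,"y":0,"z":0,"twist":0}]'
python3 - <<'E'
from h import *
from plant import robot,imaging
delta([.4691,-.0731,.2585],-20.6)
s=robot.read_state(); c=wristcam(s,imaging.read_camera('wrist')); d=imaging.read_camera('side')
cv2.imwrite('pics/w6.png',c['color'][:,:,::-1]); pickle.dump((s,c),open('w6.pkl','wb'))
cv2.imwrite('pics/s6.png',cv2.resize(d['color'][190:275,230:385,::-1],None,fx=5,fy=5,interpolation=cv2.INTER_CUBIC))
E
```

```text
t: 8.85
tool_pos: [0.5164, -0.0376, 0.2537]
orientation: [-1.551, 0.283, -0.283]
force: [-5.2, 5.3, 0.0]
opening: 0.0114
t 8.85 heading -20.67 pos [ 0.5164 -0.0376  0.2537] tooly [ 0.     0.002 -1.   ]
d tool [-31.7  -4.9 -49.9] F [-5.2  5.3  0. ]
twist -0.0012355278067276607
```

View pics/w6.png

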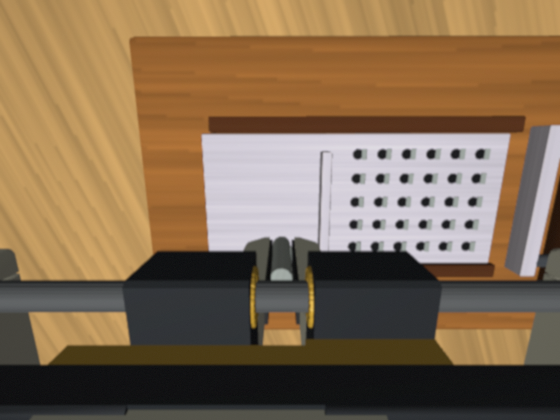

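View pics/s6.png

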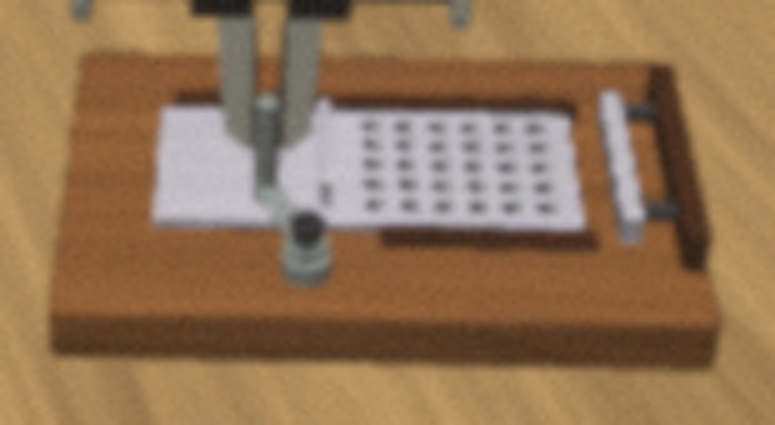

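```bash
python3 - <<'E'
from h import *
_,d=pickle.load(open('side0.pkl','rb')); s,c=pickle.load(open('w6.pkl','rb'))
S=lambda u,v:(u/5+230-.4,v/5+190-.4)
p0=px2w(d,*S(195,158),.09); p1=px2w(d,*S(267,97),.093); print(p0,p1)
th=np.radians(-20.6); B=np.array([[np.cos(th),np.sin(th)],[-np.sin(th),np.cos(th)]])
print('bed move',B@(p1-p0)[:2]*1000)
cv2.imwrite('pics/w6z.png',cv2.resize(c['color'][215:300,220:340,::-1],None,fx=6.5,fy=6.5,interpolation=cv2.INTER_CUBIC))
M=R.from_rotvec(s['orientation']).as_matrix()
print('grasp',s['tool_pos']+M@[0,.167,0],'expected px of centre post top',w2px(c,s['tool_pos']+M@[0,.160,0]))
s3,c3=pickle.load(open('w3.pkl','rb'));M=R.from_rotvec(s3['orientation']).as_matrix()
E
```

```text
[ 0.46990709 -0.0720957   0.09      ] [ 0.51474402 -0.04200427  0.093     ]
bed move [31.38262259 43.94286379]
grasp [ 0.51643263 -0.03728935  0.08669354] expected px of centre post top [282.6568976  270.22694165]
```

View pics/w6z.png

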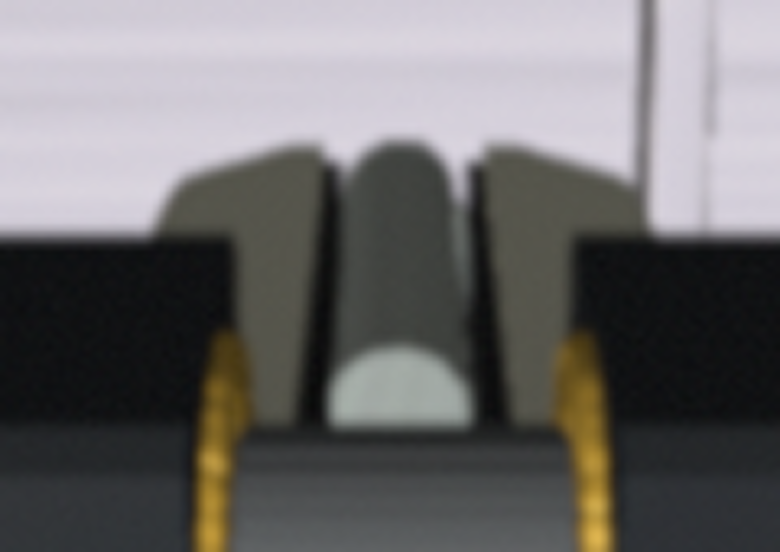

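```bash
python3 -m inch '[{"x":2.3,"y":0,"z":0.6,"twist":0},{"x":2.4,"y":0,"z":0.6,"twist":0},{"x":2.4,"y":0,"z":0.5,"twist":0},{"x":2.5,"y":0,"z":0.4,"twist":0},{"x":2.5,"y":0,"z":0.2,"twist":0},{"x":2.5,"y":0,"z":0.1,"twist":0},{"x":0,"y":0,"z":0,"twist":0},{"x":0,"y":0,"z":0,"twist":0}]' -1 15
python3 -c "
from h import *
delta([.4691,-.0731,.2585],-20.6)"
```

```text
t: 9.75
tool_pos: [0.5315, -0.0407, 0.2539]
orientation: [-1.551, 0.282, -0.284]
force: [-0.1, 5.5, -2.9]
opening: 0.0117
t 9.75 heading -20.67 pos [ 0.5315 -0.0407  0.2539] tooly [ 0.002  0.001 -1.   ]
d tool [-46.9  -4.8 -52.3] F [-0.1  5.5 -2.9]
twist -0.001238525684200621
```

```bash
python3 -m inch '[{"x":1.5,"y":0.4,"z":0,"twist":0},{"x":1.5,"y":0.2,"z":0,"twist":0},{"x":1.5,"y":0,"z":0,"twist":0},{"x":1.5,"y":0,"z":-0.1,"twist":0},{"x":0,"y":0,"z":0,"twist":0},{"x":0,"y":0,"z":0,"twist":0}]'
python3 -c "
from h import *
delta([.4691,-.0731,.2585],-20.6)"
```

```text
t: 10.35
tool_pos: [0.5369, -0.043, 0.2536]
orientation: [-1.551, 0.282, -0.284]
force: [-2.9, 4.8, 1.8]
opening: 0.0114
t 10.35 heading -20.67 pos [ 0.5369 -0.043   0.2536] tooly [ 0.002  0.001 -1.   ]
d tool [-52.8  -5.1 -52.1] F [-2.9  4.8  1.8]
twist -0.0012278853016014896
```

```bash
python3 -m inch '[{"x":1.5,"y":-0.2,"z":-0.2,"twist":0},{"x":1.5,"y":0,"z":-0.2,"twist":0},{"x":1.5,"y":0,"z":-0.2,"twist":0},{"x":1.5,"y":0,"z":-0.3,"twist":0},{"x":0,"y":0,"z":0,"twist":0},{"x":0,"y":0,"z":0,"twist":0}]'
python3 - <<'E'
from h import *
from plant import robot,imaging
delta([.4691,-.0731,.2585],-20.6)
s=robot.read_state(); c=wristcam(s,imaging.read_camera('wrist')); d=imaging.read_camera('side')
cv2.imwrite('pics/w7.png',c['color'][:,:,::-1]); pickle.dump((s,c),open('w7.pkl','wb'))
cv2.imwrite('pics/s7.png',cv2.resize(d['color'][190:275,230:385,::-1],None,fx=5,fy=5,interpolation=cv2.INTER_CUBIC))
E
```

```text
t: 10.95
tool_pos: [0.5421, -0.0461, 0.2536]
orientation: [-1.551, 0.282, -0.284]
force: [-2.7, 5.1, 1.0]
opening: 0.0112
t 10.95 heading -20.67 pos [ 0.5421 -0.0461  0.2536] tooly [ 0.002  0.001 -1.   ]
d tool [-58.8  -5.1 -51.1] F [-2.7  5.1  1. ]
twist -0.0012926529618082065
```

View pics/w7.png

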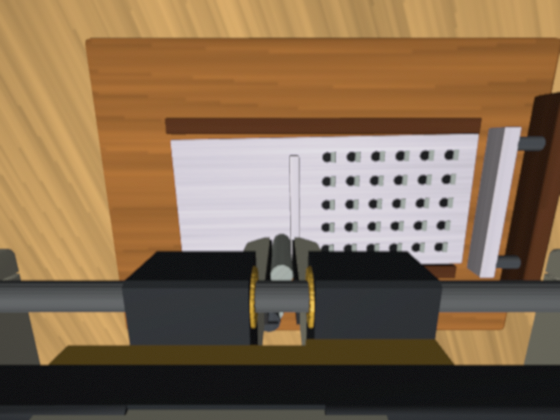

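View pics/s7.png

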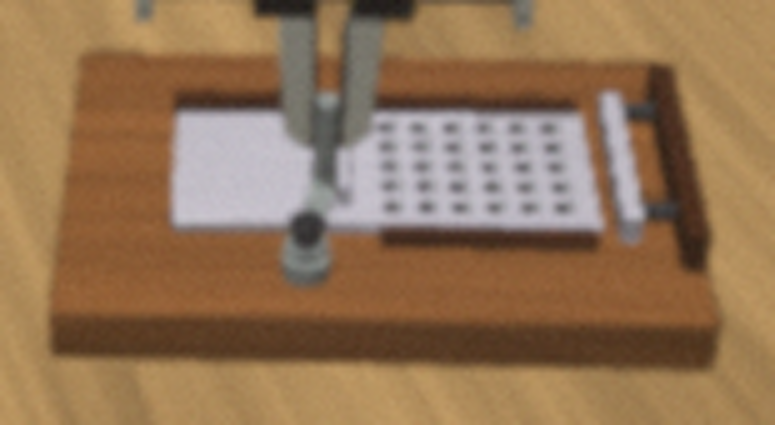

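```bash
python3 -m inch '[{"x":1.0,"y":0,"z":-0.2,"twist":0},{"x":1.0,"y":0,"z":-0.2,"twist":0},{"x":1.0,"y":0,"z":-0.2,"twist":0},{"x":1.0,"y":0,"z":-0.2,"twist":0},{"x":1.0,"y":0,"z":-0.3,"twist":0},{"x":0,"y":0,"z":0,"twist":0},{"x":0,"y":0,"z":0,"twist":0}]'
python3 - <<'E'
from h import *
delta([.4691,-.0731,.2585],-20.6)
E
```

```text
t: 11.75
tool_pos: [0.5462, -0.0485, 0.2535]
orientation: [-1.551, 0.283, -0.283]
force: [-4.5, 6.3, 2.4]
opening: 0.0117
t 11.75 heading -20.67 pos [ 0.5462 -0.0485  0.2535] tooly [ 0.001  0.001 -1.   ]
d tool [-63.5  -5.1 -50.2] F [-4.5  6.3  2.4]
twist -0.001163343507081445
```

```bash
python3 -m inch '[{"x":0.8,"y":-0.2,"z":-0.25,"twist":0},{"x":0.8,"y":0,"z":-0.25,"twist":0},{"x":0,"y":0,"z":0,"twist":0},{"x":0,"y":0,"z":0,"twist":0}]'
python3 - <<'E'
from h import *
from plant import robot,imaging
delta([.4691,-.0731,.2585],-20.6)
s=robot.read_state(); c=wristcam(s,imaging.read_camera('wrist')); d=imaging.read_camera('side')
cv2.imwrite('pics/w8.png',cv2.resize(c['color'][100:290,150:560,::-1],None,fx=1.9,fy=1.9,interpolation=cv2.INTER_CUBIC)); pickle.dump((s,c,d),open('w8.pkl','wb'))
cv2.imwrite('pics/s8.png',cv2.resize(d['color'][190:275,230:385,::-1],None,fx=5,fy=5,interpolation=cv2.INTER_CUBIC))
E
```

```text
t: 12.15
tool_pos: [0.5475, -0.0496, 0.2535]
orientation: [-1.551, 0.283, -0.283]
force: [-3.7, 7.4, 0.4]
opening: 0.0113
t 12.15 heading -20.67 pos [ 0.5475 -0.0496  0.2535] tooly [ 0.001  0.001 -1.   ]
d tool [-65.   -5.1 -49.7] F [-3.7  7.4  0.4]
twist -0.0011820320465727573
```

View pics/w8.png

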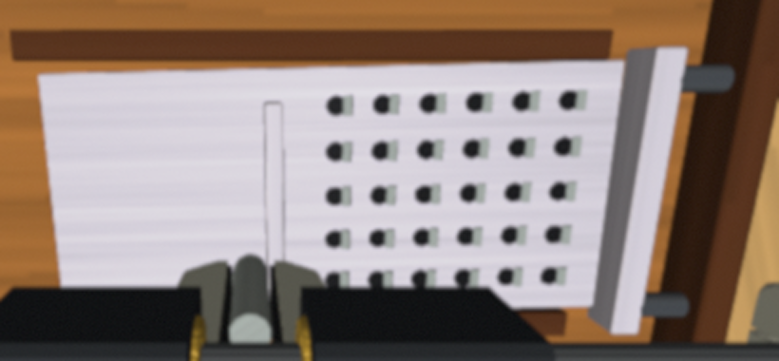

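View pics/s8.png

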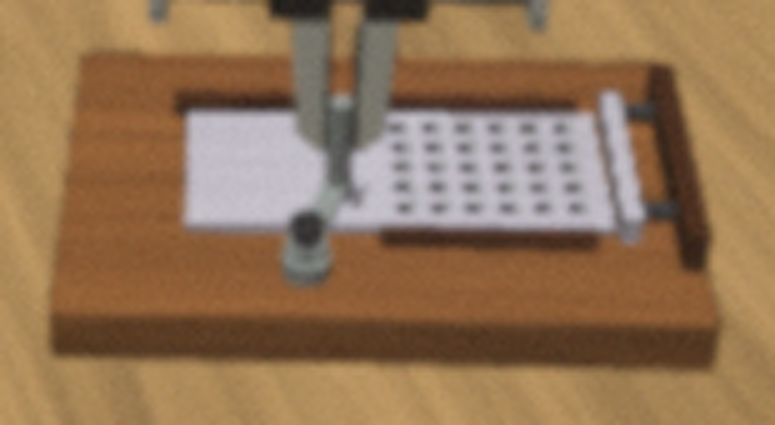

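```bash
python3 -m inch '[{"x":0.7,"y":0,"z":-0.2,"twist":0},{"x":0.7,"y":0,"z":-0.2,"twist":0},{"x":0,"y":0,"z":0,"twist":0},{"x":0,"y":0,"z":0,"twist":0}]'
python3 -c "
from h import *
delta([.4691,-.0731,.2585],-20.6)"
python3 -m inch '[{"x":0.7,"y":0,"z":-0.2,"twist":0},{"x":0.7,"y":0,"z":-0.2,"twist":0},{"x":0,"y":0,"z":0,"twist":0},{"x":0,"y":0,"z":0,"twist":0}]'
python3 -c "
from h import *
delta([.4691,-.0731,.2585],-20.6)"
```

```text
t: 12.65
tool_pos: [0.5486, -0.0505, 0.2535]
orientation: [-1.551, 0.283, -0.283]
force: [-4.1, 6.3, 1.3]
opening: 0.0112
t 12.65 heading -20.67 pos [ 0.5486 -0.0505  0.2535] tooly [ 0.     0.001 -1.   ]
d tool [-66.4  -5.1 -49.2] F [-4.1  6.3  1.3]
twist -0.0011853509419065494
t: 13.05
tool_pos: [0.5494, -0.051, 0.2534]
orientation: [-1.55, 0.284, -0.282]
force: [-5.9, 8.8, 2.8]
opening: 0.0115
t 13.05 heading -20.66 pos [ 0.5494 -0.051   0.2534] tooly [-0.001  0.002 -1.   ]
d tool [-67.4  -5.1 -49. ] F [-5.9  8.8  2.8]
twist -0.001090772739167198
```

```bash
python3 -m inch '[{"x":0.7,"y":-0.2,"z":-0.25,"twist":0},{"x":0.7,"y":0,"z":-0.25,"twist":0},{"x":0,"y":0,"z":0,"twist":0},{"x":0,"y":0,"z":0,"twist":0}]'
python3 -c "
from h import *
delta([.4691,-.0731,.2585],-20.6)"
python3 -m inch '[{"x":0.5,"y":-0.1,"z":-0.2,"twist":0},{"x":0.5,"y":0,"z":-0.2,"twist":0},{"x":0,"y":0,"z":0,"twist":0},{"x":0,"y":0,"z":0,"twist":0}]'
python3 - <<'E'
from h import *
from plant import robot,imaging
delta([.4691,-.0731,.2585],-20.6)
s=robot.read_state(); c=wristcam(s,imaging.read_camera('wrist')); d=imaging.read_camera('side')
cv2.imwrite('pics/w9.png',cv2.resize(c['color'][100:290,150:560,::-1],None,fx=1.9,fy=1.9,interpolation=cv2.INTER_CUBIC)); pickle.dump((s,c,d),open('w9.pkl','wb'))
cv2.imwrite('pics/s9.png',cv2.resize(d['color'][190:275,230:385,::-1],None,fx=5,fy=5,interpolation=cv2.INTER_CUBIC))
E
```

```text
t: 13.45
tool_pos: [0.5502, -0.0517, 0.2534]
orientation: [-1.55, 0.285, -0.281]
force: [-8.9, 9.7, 5.3]
opening: 0.0114
t 13.45 heading -20.65 pos [ 0.5502 -0.0517  0.2534] tooly [-0.002  0.003 -1.   ]
d tool [-68.4  -5.  -48.7] F [-8.9  9.7  5.3]
twist -0.0009497900706989588
t: 13.85
tool_pos: [0.5508, -0.0521, 0.2533]
orientation: [-1.549, 0.285, -0.28]
force: [-10.2, 12.1, 5.7]
opening: 0.0116
t 13.85 heading -20.65 pos [ 0.5508 -0.0521  0.2533] tooly [-0.003  0.003 -1.   ]
d tool [-69.   -5.  -48.5] F [-10.2  12.1   5.7]
twist -0.0007968562447906153
```

View pics/w9.png

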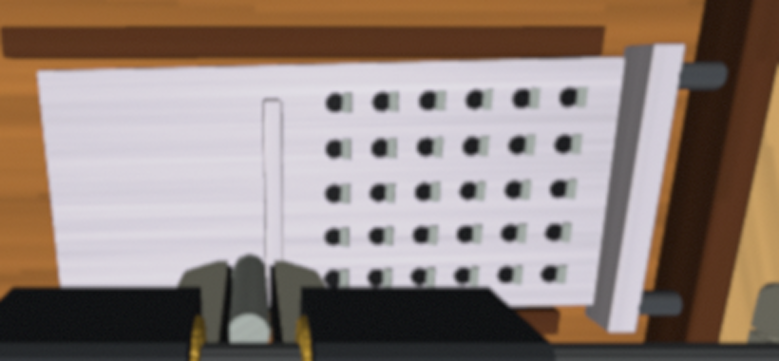

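View pics/s9.png

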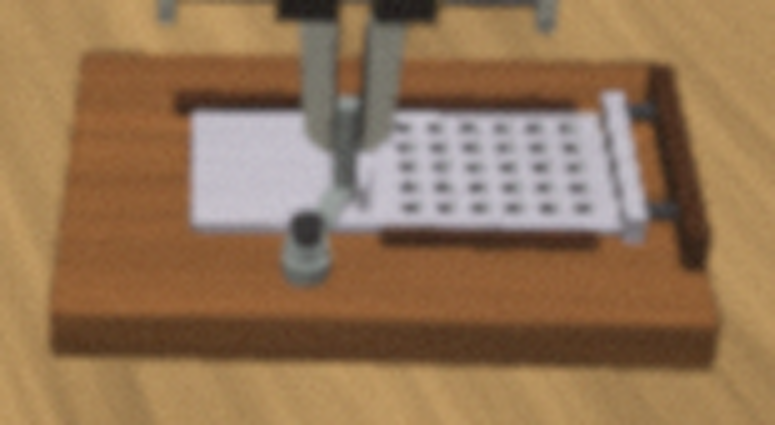

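```bash
cat > barshift.py <<'E'
from h import *
import sys
_,d0=pickle.load(open('side0.pkl','rb'))
def bs(d):
    g=lambda im:cv2.cvtColor(im['color'],cv2.COLOR_RGB2GRAY).astype(np.float32)
    A,B=g(d0),g(d); out=[]
    p=w2px(d0,[.677,-.073,.046]); u=(np.cos(-.36),np.sin(-.36)); q=w2px(d0,[.677+.01*u[0],-.073+.01*u[1],.046]); 
    # x-shift per mm
    e=(q-p)/10
    x0,x1=348,361
    for y0,y1 in((207,240),(209,222),(222,236)):
        tA=cv2.resize(A[y0:y1,x0-4:x1+4],None,fx=10,fy=10,interpolation=cv2.INTER_CUBIC); 
        tB=cv2.resize(B[y0:y1,x0:x1],None,fx=10,fy=10,interpolation=cv2.INTER_CUBIC)
        r=cv2.matchTemplate(tA,tB,cv2.TM_CCOEFF_NORMED); _,v,_,l=cv2.minMaxLoc(r); out.append((round((40-l[0])/10/e[0],2),round(v,3)))
    return out,e
E
python3 - <<'E'
from barshift import *
for f in('w8.pkl','w9.pkl'): print(f,bs(pickle.load(open(f,'rb'))[2]))
# bright columns centroid of bar
for n,d in(('0',d0),('8',pickle.load(open('w8.pkl','rb'))[2]),('9',pickle.load(open('w9.pkl','rb'))[2])):
    g=d['color'][...,2].astype(float); 
    print(n,[np.round(g[y,346:364]).astype(int).tolist() for y in (212,222,228)])
E
```

```text
w8.pkl ([(np.float64(-0.24), 0.725), (np.float64(-0.24), 0.896), (np.float64(-0.24), 0.482)], array([0.42147276, 0.00828556]))
w9.pkl ([(np.float64(0.95), 0.628), (np.float64(0.95), 0.791), (np.float64(-9.49), 0.531)], array([0.42147276, 0.00828556]))
0 [[53, 52, 55, 83, 138, 180, 186, 181, 148, 87, 61, 62, 58, 59, 50, 37, 32, 30], [58, 53, 50, 50, 58, 91, 139, 181, 189, 184, 150, 82, 55, 50, 51, 41, 29, 24], [83, 50, 52, 48, 49, 59, 86, 140, 181, 190, 183, 154, 84, 50, 47, 47, 43, 32]]
8 [[121, 122, 106, 93, 146, 185, 197, 186, 152, 87, 61, 62, 60, 59, 49, 40, 32, 35], [188, 195, 194, 180, 144, 111, 144, 187, 197, 187, 156, 85, 54, 54, 50, 43, 31, 28], [175, 187, 195, 194, 190, 163, 114, 149, 188, 195, 192, 160, 87, 54, 52, 51, 38, 34]]
9 [[120, 125, 120, 105, 105, 146, 187, 188, 175, 125, 76, 64, 59, 64, 50, 40, 32, 35], [169, 185, 193, 195, 190, 163, 129, 156, 187, 189, 173, 121, 70, 58, 48, 44, 31, 23], [153, 170, 185, 192, 195, 190, 164, 133, 150, 190, 195, 183, 141, 80, 49, 50, 44, 34]]
```

```bash
python3 -m inch '[{"x":0.5,"y":-0.3,"z":-0.2,"twist":0},{"x":0.5,"y":-0.1,"z":-0.2,"twist":0},{"x":0.2,"y":0,"z":-0.1,"twist":0},{"x":0,"y":0,"z":0,"twist":0},{"x":0,"y":0,"z":0,"twist":0},{"x":0,"y":0,"z":0,"twist":0}]'
cat >> barshift.py <<'E'
def edge(d):
    o=[]
    for y in (211,212,220,222,226,228):
        e=[]
        for D in(d0,d):
            g=D['color'][y,350:364,2].astype(float); k=g.argmax()
            k=max(i for i in range(len(g)) if g[i]>150) if max(g)>150 else k
            while g[k]>110:k+=1
            e.append(k-1+(g[k-1]-110)/(g[k-1]-g[k]))
        o.append((e[1]-e[0])/.4215)
    return np.round(o,2),np.mean(o).round(2)
E
python3 - <<'E'
from barshift import *
from plant import robot,imaging
delta([.4691,-.0731,.2585],-20.6)
s=robot.read_state(); c=wristcam(s,imaging.read_camera('wrist')); d=imaging.read_camera('side')
pickle.dump((s,c,d),open('w10.pkl','wb')); 
for f in('w8.pkl','w9.pkl','w10.pkl'):print(edge(pickle.load(open(f,'rb'))[2]))
E
```

```text
t: 14.55
tool_pos: [0.5514, -0.0526, 0.2534]
orientation: [-1.549, 0.286, -0.279]
force: [-11.9, 14.1, 5.5]
opening: 0.0115
t 14.55 heading -20.64 pos [ 0.5514 -0.0526  0.2534] tooly [-0.004  0.004 -1.   ]
d tool [-69.9  -4.9 -48.2] F [-11.9  14.1   5.5]
twist -0.0007046650685495092
(array([0.23, 0.06, 0.13, 0.14, 0.23, 0.13]), np.float64(0.15))
(array([1.31, 1.62, 1.6 , 1.49, 1.11, 2.09]), np.float64(1.54))
(array([2.17, 2.33, 1.84, 2.29, 1.86, 2.43]), np.float64(2.15))
```

```bash
python3 -m inch '[{"x":-0.6,"y":-0.2,"z":0.2,"twist":0},{"x":-0.6,"y":-0.3,"z":0.2,"twist":0},{"x":-0.6,"y":-0.3,"z":0.2,"twist":0},{"x":0,"y":0,"z":0,"twist":0},{"x":0,"y":0,"z":0,"twist":0}]' -1 25
python3 -c "
from h import *
delta([.4691,-.0731,.2585],-20.6)"
```

```text
t: 15.15
tool_pos: [0.5505, -0.0521, 0.2538]
orientation: [-1.55, 0.285, -0.281]
force: [-3.7, 10.2, -4.4]
opening: 0.0114
t 15.15 heading -20.65 pos [ 0.5505 -0.0521  0.2538] tooly [-0.002  0.003 -1.   ]
d tool [-68.8  -4.6 -48.4] F [-3.7 10.2 -4.4]
twist -0.0009578790319619365
```

```bash
python3 -m inch '[{"x":-0.6,"y":-0.2,"z":0.2,"twist":0},{"x":-0.6,"y":-0.2,"z":0.2,"twist":0},{"x":-0.4,"y":0,"z":0,"twist":0},{"x":0,"y":0,"z":0,"twist":0},{"x":0,"y":0,"z":0,"twist":0}]' -1 25
python3 -c "
from h import *
delta([.4691,-.0731,.2585],-20.6)"
```

```text
t: 15.65
tool_pos: [0.5496, -0.0515, 0.2545]
orientation: [-1.55, 0.283, -0.282]
force: [-1.3, 7.1, -5.6]
opening: 0.0112
t 15.65 heading -20.66 pos [ 0.5496 -0.0515  0.2545] tooly [-0.     0.002 -1.   ]
d tool [-67.7  -4.1 -48.7] F [-1.3  7.1 -5.6]
twist -0.0009779890757356025
```

```bash
python3 -m inch '[{"x":-0.6,"y":-0.5,"z":0.2,"twist":0},{"x":-0.6,"y":-0.8,"z":0.2,"twist":0},{"x":-0.6,"y":-1.5,"z":0.2,"twist":0},{"x":-0.6,"y":-1.5,"z":0.2,"twist":0},{"x":-0.6,"y":-1,"z":0.1,"twist":0},{"x":0,"y":0,"z":0,"twist":0},{"x":0,"y":0,"z":0,"twist":0}]' -1 25
python3 - <<'E'
from barshift import *
from plant import robot,imaging
delta([.4691,-.0731,.2585],-20.6)
s=robot.read_state(); c=wristcam(s,imaging.read_camera('wrist')); d=imaging.read_camera('side')
pickle.dump((s,c,d),open('w11.pkl','wb')); print(edge(d))
cv2.imwrite('pics/w11.png',cv2.resize(c['color'][100:290,150:560,::-1],None,fx=1.9,fy=1.9,interpolation=cv2.INTER_CUBIC))
cv2.imwrite('pics/s11.png',cv2.resize(d['color'][190:275,230:385,::-1],None,fx=5,fy=5,interpolation=cv2.INTER_CUBIC))
E
```

```text
t: 16.35
tool_pos: [0.5478, -0.0504, 0.2602]
orientation: [-1.552, 0.281, -0.285]
force: [4.0, 3.2, -10.5]
opening: 0.0114
t 16.35 heading -20.67 pos [ 0.5478 -0.0504  0.2602] tooly [ 0.002  0.    -1.   ]
d tool [-65.6   1.5 -49. ] F [  4.    3.2 -10.5]
twist -0.001245082755480993
(array([0.32, 0.2 , 0.85, 0.33, 0.48, 0.25]), np.float64(0.41))
```

View pics/w11.png

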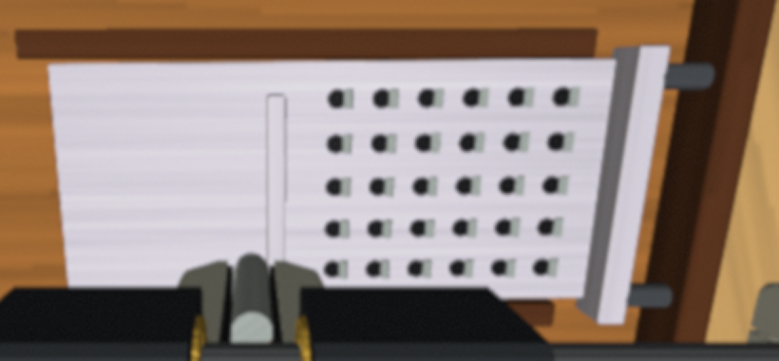

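View pics/s11.png

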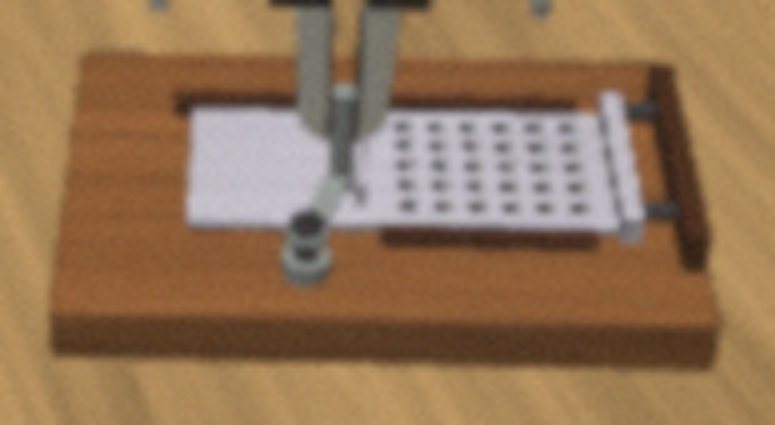

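```bash
python3 -m inch '[{"x":-4.2,"y":0,"z":1.2,"twist":0},{"x":-4.9,"y":0,"z":0.9,"twist":0},{"x":-5,"y":0,"z":0.4,"twist":0},{"x":-5,"y":0,"z":-0.1,"twist":0},{"x":-5,"y":0,"z":-0.6,"twist":0},{"x":-4.9,"y":0,"z":-1.1,"twist":0},{"x":-4.7,"y":0,"z":-1.6,"twist":0},{"x":0,"y":0,"z":0,"twist":0},{"x":0,"y":0,"z":0,"twist":0}]'
python3 -c "
from h import *
delta([.4691,-.0731,.2585],-20.6)"
```

```text
t: 17.35
tool_pos: [0.5155, -0.0392, 0.2602]
orientation: [-1.551, 0.282, -0.284]
force: [2.3, 4.8, -9.4]
opening: 0.0113
t 17.35 heading -20.66 pos [ 0.5155 -0.0392  0.2602] tooly [ 0.001  0.001 -1.   ]
d tool [-31.5   1.6 -48.2] F [ 2.3  4.8 -9.4]
twist -0.0010720602201692924
```

```bash
python3 -m inch '[{"x":-4.6,"y":0,"z":-2.0,"twist":0},{"x":-4.3,"y":0,"z":-2.5,"twist":0},{"x":-4.1,"y":0,"z":-2.9,"twist":0},{"x":-3.7,"y":0,"z":-3.3,"twist":0},{"x":-3.4,"y":0,"z":-3.7,"twist":0},{"x":-3.1,"y":0,"z":-4.0,"twist":0},{"x":-2.6,"y":0,"z":-4.2,"twist":0},{"x":0,"y":0,"z":0,"twist":0},{"x":0,"y":0,"z":0,"twist":0}]'
python3 -c "
from h import *
delta([.4691,-.0731,.2585],-20.6)"
```

```text
t: 18.25
tool_pos: [0.4831, -0.0519, 0.2602]
orientation: [-1.553, 0.283, -0.284]
force: [3.7, -0.7, -8.6]
opening: 0.0115
t 18.25 heading -20.71 pos [ 0.4831 -0.0519  0.2602] tooly [ 0.    -0.001 -1.   ]
d tool [ -5.6   1.7 -24.8] F [ 3.7 -0.7 -8.6]
twist -0.0019912575198692906
```

```bash
python3 -m inch '[{"x":-2.0,"y":0,"z":-4.5,"twist":0},{"x":-1.6,"y":0,"z":-4.7,"twist":0},{"x":-1.1,"y":0,"z":-4.9,"twist":0},{"x":-0.6,"y":0,"z":-4.9,"twist":0},{"x":-0.2,"y":0,"z":-5,"twist":0},{"x":0,"y":0,"z":0,"twist":0},{"x":0,"y":0,"z":0,"twist":0}]'
python3 - <<'E'
from barshift import *
from plant import robot,imaging
delta([.4691,-.0731,.2585],-20.6)
s=robot.read_state(); c=wristcam(s,imaging.read_camera('wrist')); d=imaging.read_camera('side')
pickle.dump((s,c,d),open('w12.pkl','wb')); print(edge(d))
cv2.imwrite('pics/w12.png',c['color'][:,:,::-1])
cv2.imwrite('pics/s12.png',cv2.resize(d['color'][190:275,230:385,::-1],None,fx=5,fy=5,interpolation=cv2.INTER_CUBIC))
E
```

```text
t: 18.95
tool_pos: [0.4698, -0.0723, 0.2603]
orientation: [-1.552, 0.283, -0.284]
force: [4.7, 0.1, -8.9]
opening: 0.0115
t 18.95 heading -20.7 pos [ 0.4698 -0.0723  0.2603] tooly [ 0.001 -0.    -1.   ]
d tool [-0.3  1.8 -1. ] F [ 4.7  0.1 -8.9]
twist -0.0017520648932396678
(array([0.34, 0.31, 0.88, 0.37, 0.52, 0.27]), np.float64(0.45))
```

View pics/w12.png

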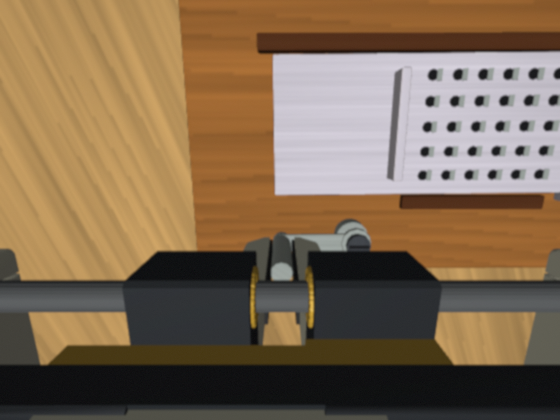

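View pics/s12.png

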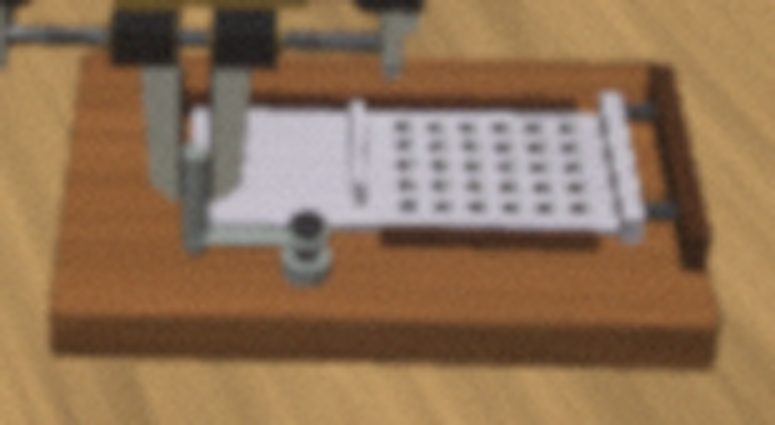

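```bash
python3 -m inch '[{"x":0,"y":2,"z":0,"twist":0},{"x":0,"y":2,"z":0,"twist":0},{"x":0,"y":2,"z":0,"twist":0},{"x":0,"y":2,"z":0,"twist":0},{"x":0,"y":1.2,"z":0,"twist":0},{"x":0,"y":0,"z":0,"twist":0},{"x":0,"y":0,"z":0,"twist":0}]'
python3 -c "
from h import *
delta([.4691,-.0731,.2508],-20.6)"
```

```text
t: 19.75
tool_pos: [0.4696, -0.0721, 0.2521]
orientation: [-1.552, 0.283, -0.283]
force: [-3.5, 1.8, 10.3]
opening: 0.0113
t 19.75 heading -20.69 pos [ 0.4696 -0.0721  0.2521] tooly [-0. -0. -1.]
d tool [-0.1  1.3 -1.1] F [-3.5  1.8 10.3]
twist -0.0014977676324540528
```

```bash
python3 -m inch '[{"x":0,"y":-0.6,"z":0,"twist":0},{"x":0,"y":-0.4,"z":0,"twist":0},{"x":0,"y":0,"z":0,"twist":0},{"x":0,"y":0,"z":0,"twist":0}]'
python3 -m inch '[{"x":0,"y":0,"z":0,"twist":0},{"x":0,"y":0,"z":0,"twist":0},{"x":0,"y":0,"z":0,"twist":0},{"x":0,"y":0,"z":0,"twist":0},{"x":0,"y":0,"z":0,"twist":0}]' -0.1
```

```text
t: 20.15
tool_pos: [0.4696, -0.0721, 0.2523]
orientation: [-1.552, 0.283, -0.283]
force: [-2.4, -0.1, 6.1]
opening: 0.0114
t: 20.65
tool_pos: [0.4695, -0.072, 0.2517]
orientation: [-1.552, 0.283, -0.283]
force: [-0.4, -1.0, 0.3]
opening: 0.0412
```

```bash
python3 -m inch '[{"x":0,"y":-5,"z":0,"twist":0},{"x":0,"y":-10,"z":0,"twist":0},{"x":0,"y":-20,"z":0,"twist":0},{"x":0,"y":-30,"z":0,"twist":0},{"x":0,"y":-30,"z":-10,"twist":0},{"x":0,"y":-10,"z":-10,"twist":0},{"x":0,"y":0,"z":0,"twist":0},{"x":0,"y":0,"z":0,"twist":0}]'
python3 - <<'E'
from barshift import *
from plant import robot,imaging
delta([.4691,-.0731,.2508],-20.6)
s=robot.read_state(); c=wristcam(s,imaging.read_camera('wrist')); d=imaging.read_camera('side')
pickle.dump((s,c,d),open('w13.pkl','wb')); print(edge(d))
cv2.imwrite('pics/w13.png',cv2.resize(c['color'][0:260,190:560,::-1],None,fx=2.1,fy=2.1,interpolation=cv2.INTER_CUBIC))
cv2.imwrite('pics/s13.png',d['color'][:,:,::-1]);cv2.imwrite('pics/s13z.png',cv2.resize(d['color'][190:275,230:385,::-1],None,fx=5,fy=5,interpolation=cv2.INTER_CUBIC))
E
```

```text
t: 21.45
tool_pos: [0.4622, -0.0909, 0.356]
orientation: [-1.552, 0.284, -0.283]
force: [-1.0, 0.1, -1.0]
opening: 0.0422
t 21.45 heading -20.74 pos [ 0.4622 -0.0909  0.356 ] tooly [-0.001  0.    -1.   ]
d tool [  0.3 105.2  19.1] F [-1.   0.1 -1. ]
twist -0.0023922046311034787
(array([0.23, 0.19, 0.87, 0.27, 0.33, 0.21]), np.float64(0.35))
```

View pics/w13.png

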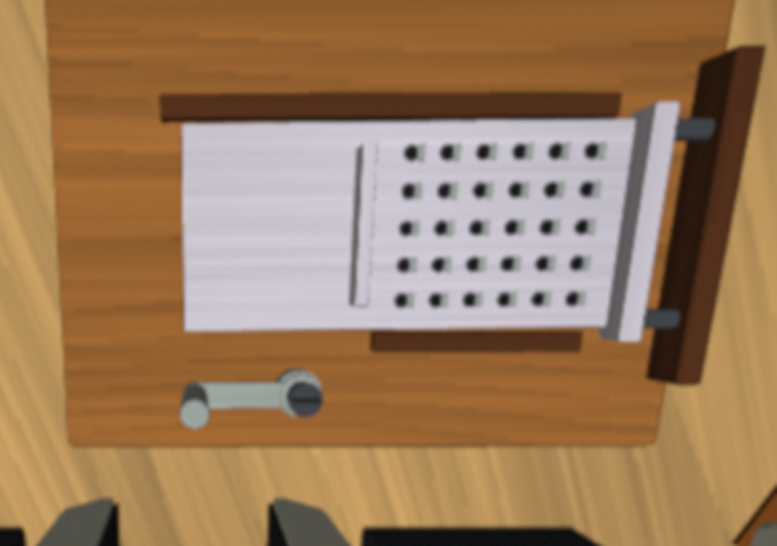

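View pics/s13z.png

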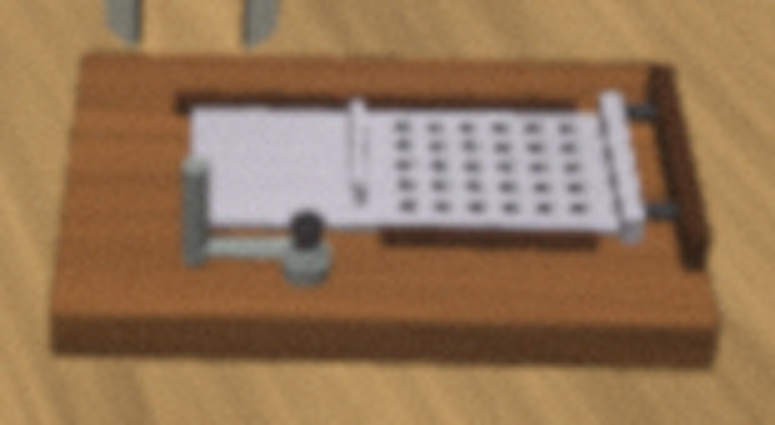

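View pics/s13.png

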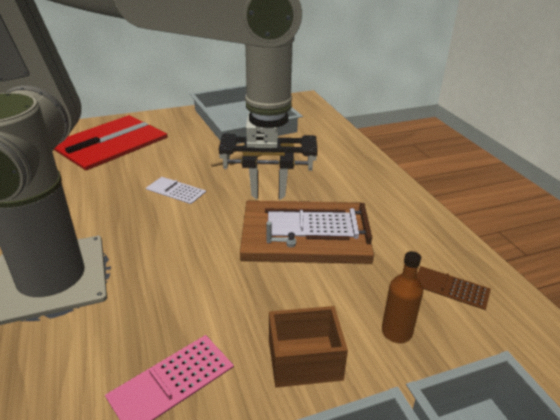

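```bash
python3 -c "
from plant import robot
print(robot.read_state()['t']); robot.close_job()"
```

```text
21.55
the job is handed in; nothing more can be done
```

The grater plate is seated against the end bar, the clip is back where it was parked, and I handed the job in at about 21.5 s of the 72 s allowed. The fingers never touched the plate. I gripped the clip by its post, lifted it 8 mm and swung it over the plate's edge. I set the toe down at about 1.2 rad and swung on against the rib.

**Push:** the push along the board reached roughly 16 N at the post. The side camera showed the bar giving about 2.1 mm, or about 8.6 N, which is within the firm range. I then eased back, lifted the toe clear, swung the clip back to park, let go and drew away.

**Last checks:**
- The final pictures show the plate's end flush against the bar and the clip beside the plate at its starting angle.
- In the side view the other things looked to be where they started. I judged this by eye, and the rolling pin was partly hidden behind the gripper.

**What was not clean:**
- The bar's measured offset at the end was 0.35 mm, close to the measurement noise.
- The plate looks turned by a fraction of a degree within the play between its guides.
- The post slid about 3 mm along the finger pads during the swing, which caused some sideways force of up to about 10 N.
- When I lowered the clip at park it met its stop about 1 mm early, giving a brief 10 N downward, so I raised the gripper slightly before opening.

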